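# Build the pearl-grading sieve stack

## Task

Build the pearl-grading stack on the vibrating base from the bottom up, one piece at a time: the white receiver pan in the base's ring, then the blue fine sieve, the green medium sieve, the red coarse sieve, and last the black lid. Set each piece down (do not drop or throw it) so that it nests fully home and level, let go of everything, and leave the jar, spool, loupe and ring box where they stand.

Things in the scene. Friction and masses are not known exactly. Their poses are not given: they have to be found in the camera images.
- stand: Square grey vibrating base, 90 x 90 x 14, fixed, with a dark steel seat ring (outer diameter 72, inner diameter 53, rim at z=24, 10 deep). Origin at the centre of its underside, z up. The seated pan's shoulder rests on the ring, its origin 16 mm above this origin.
- pan: Loose round white receiver pan, plain floor without holes. Origin: centre of underside. z=0 to 8: tapered foot, diameter 40 at the bottom, 49 on top. z=8 to 30: straight cup, outer diameter 60, flat shoulder beneath at z=8, open mouth of inner diameter 53, floor at z=12. About 90 g. A piece nested on it has its foot in this mouth, shoulder on this rim, origin 22 mm above this one.
- fine: Loose round blue fine sieve, floor with many small holes (2.4 mm). Origin: centre of underside. z=0 to 8: tapered foot, diameter 40 at the bottom, 49 on top. z=8 to 30: straight cup, outer diameter 60, flat shoulder beneath at z=8, open mouth of inner diameter 53, floor at z=12. About 90 g. A piece nested on it has its foot in this mouth, shoulder on this rim, origin 22 mm above this one.
- medium: Loose round green medium sieve, floor with middle-sized holes (5 mm). Origin: centre of underside. z=0 to 8: tapered foot, diameter 40 at the bottom, 49 on top. z=8 to 30: straight cup, outer diameter 60, flat shoulder beneath at z=8, open mouth of inner diameter 53, floor at z=12. About 90 g. A piece nested on it has its foot in this mouth, shoulder on this rim, origin 22 mm above this one.
- coarse: Loose round red coarse sieve, floor with few large holes (10 mm). Origin: centre of underside. z=0 to 8: tapered foot, diameter 40 at the bottom, 49 on top. z=8 to 30: straight cup, outer diameter 60, flat shoulder beneath at z=8, open mouth of inner diameter 53, floor at z=12. About 90 g. A piece nested on it has its foot in this mouth, shoulder on this rim, origin 22 mm above this one.
- lid: Black round lid with an upright brass knob. Origin at the centre of the underside, z up. z=0 to 8 the same tapered foot as the sieves (diameter 40 to 49), z=8 to 12 a disc of diameter 60, z=12 to 32 a knob of diameter 18. About 70 g. Nested on a sieve, its origin is 22 mm above that sieve's origin.
- jar: White jar with a metal cap, diameter 38, height 50. Loose bystander standing on the table among the sieves, not part of the job. Origin at the centre of the underside.
- spool: Brass-coloured wire spool standing upright, diameter 38, height 28. Loose bystander standing on the table among the sieves, not part of the job. Origin at the centre of the underside.
- loupe: Folded steel loupe, 40 x 26 x 16 high. Loose bystander standing on the table among the sieves, not part of the job. Origin at the centre of the underside.
- ringbox: Dark wooden ring box with a brass line, 36 x 36 x 35 high. Loose bystander standing on the table among the sieves, not part of the job. Origin at the centre of the underside.
Not all that is in view belongs to the job. What is shaped like the lid but purple is not meant. Leave any purple look-alike of the fine alone.

How it is judged:
On the way, in this order (a step that is already met when the one before it is completed fails the run):
1. The white pan is seated in the ring of the vibrating base (horizontal distance between pan and stand below 0.004 m and z of pan in the frame of stand between 0.013 and 0.019 m and angle between pan's own z axis and vertical below 0.08 rad), for 0.2 s.
2. The blue fine sieve is nested on the pan (horizontal distance between fine and pan below 0.004 m and z of fine in the frame of pan between 0.019 and 0.025 m and angle between fine's own z axis and vertical below 0.08 rad), for 0.2 s.
3. The green medium sieve is nested on the fine one (horizontal distance between medium and fine below 0.004 m and z of medium in the frame of fine between 0.019 and 0.025 m and angle between medium's own z axis and vertical below 0.08 rad), for 0.2 s.
4. The red coarse sieve is nested on the medium one (horizontal distance between coarse and medium below 0.004 m and z of coarse in the frame of medium between 0.019 and 0.025 m and angle between coarse's own z axis and vertical below 0.08 rad), for 0.2 s.
5. The lid is nested on the coarse sieve (horizontal distance between lid and coarse below 0.004 m and z of lid in the frame of coarse between 0.019 and 0.025 m and angle between lid's own z axis and vertical below 0.08 rad), for 0.2 s.
At the end, for the whole second after the job is handed in: On the base, upward: pan, fine, medium, coarse, lid, each nested in the one below: centres within 4 mm, height within 3 mm of seated (pan 16 mm above the base origin, the others 22 mm above the piece below), tilt under 0.08 rad, released and at rest (0.02 m/s, 0.2 rad/s) (all of step 1 and all of step 2 and all of step 3 and all of step 4 and all of step 5 and linear speed of each of pan, fine, medium, coarse, lid below 0.02 m/s and angular speed of each of pan, fine, medium, coarse, lid below 0.2 rad/s); the robot touches nothing.
It fails at once if a bystander (jar, spool, loupe, ring box) is moved by more than 20 mm (distance of any of jar, spool, loupe, ringbox from where it was at the start of the episode above 0.02 m).
It fails at once if a piece falls freely or is thrown: it goes faster than 0.6 m/s while the fingers do not hold it ((linear speed of pan above 0.6 m/s and contact force between the fingers and pan below 0.05 N) or (linear speed of fine above 0.6 m/s and contact force between the fingers and fine below 0.05 N) or (linear speed of medium above 0.6 m/s and contact force between the fingers and medium below 0.05 N) or (linear speed of coarse above 0.6 m/s and contact force between the fingers and coarse below 0.05 N) or (linear speed of lid above 0.6 m/s and contact force between the fingers and lid below 0.05 N)).
It also fails if it takes over 128 s, if anything falls off the work surface, if the arm or the gripper's body presses on something with over 40 N, if the wrist force passes 120 N, or if a joint passes its speed limit or range.

## Robot

A 6-joint arm with a two-finger parallel gripper is mounted at the origin on the work surface. World frame = base frame: x ahead of the robot, y to its left, z up, the work surface at z = 0. Lengths are in m, angles in rad, forces in N, time in s.
With the tool pointing down it reaches from about 0.325 to 0.925 m from the base axis. Payload 3.1 kg.
Tool frame: the origin (TCP) lies at the very end of the fingers, on their centre line; the grasp point (between the pads) lies arm.tcp_to_grasp behind it (arm.tcp_to_grasp is the distance from the TCP to the grasp point, in m); z points along the fingers, y is the line along which they close (so a half turn about z gives the same grasp; the last joint's range is limited). The gripper opens to 85 mm and grips with 20 to 120 N. Pads are 22 mm wide; open, the fingers measure 114 mm over their backs; the gripper's body (76 mm by 85 mm) begins 54 mm behind the grasp point. The pads swing forward as they close: fully open they stand 13 mm farther back than shut.
Start: joints at [1.221, 0.217, 1.613, -0, 1.311, -0.112], TCP at [0.147, 0.607, 0.202] pointing down, gripper open.
Joint ranges: [-2.75, 2.75], [-0.78, 2.1], [0.31, 2.55], [-1.13, 4.27], [0.13, 2.63], [-2.58, 2.58]. Speed limits (rad/s): [2.79, 2.79, 3.14, 3.14, 3.14, 3.14].

## Interface

Orientations are given as a rotation vector (axis times angle).
In Python, from plant import arm gives the robot as it stands.
- The arm moves only by the tool step_arm, never from a script. Its argument "plan" is a list that holds one entry, the list of rows, each a list of 5 numbers: the closure, from -1 (fully open) to 1 (shut), then the shift along the tool's x, y, z in cm, then the turn about the tool's z in rad. A call has 1 to 20 rows; each row is the pose to reach, as a shift and turn from the pose commanded when the call began, along the tool's axes at that moment; what a row does not reach only later rows make up. A row lasts 1/12 s, in which the tool goes at most 41.7 mm and 7.16 degrees, less where a joint would pass 70% of its speed; a pose out of reach is approached as far as the arm can. A call with a gripper value outside its range is refused whole. The fingers move at their own pace and stop on an object; the grip force is fixed at half the most. Time passes only in rows, so rows that repeat a pose let the fingers close. It gives the time, the measured TCP pose, the force, the opening and the grip force at its end, in the units of the state.
- arm.get_state(): the state, without advancing time (a new reading comes with each control period).
- arm.grab_frame(name): name is "scene" or "side" or "wrist"; returns a dict with "img" (400x640x3 uint8, red, green, blue), "K" (3x3 intrinsics, pixels), "T" (4x4, takes a point from camera to world coordinates). Camera axes: x right, y down, z forward; pixel columns grow to the right and rows downward; lengths in m; the calibration is good to about 2 mm. A picture is of the moment at which its call begins. There is no depth.
- arm.close_job(): hands the job in; it is judged then, once.
The state is a dict: "clock": time; "q": joint angles; "joint_vel": joint speeds; "joint_torque": joint torques, N m; "eef_pos": TCP position; "orientation": TCP orientation; "ft_force": force on the tool from outside, world axes, zero at the start; "moment": the same for the moment, N m; "gripper_width": opening from 0.0 (shut) to 1.0 (fully open); "grip_force": force on a finger pad.
Only numpy, scipy, OpenCV 4.12 (cv2) and the standard library are available. Lean on these libraries where they do the work, as an engineer would, in place of code of your own. Each camera call takes 0.05 s, during which the arm holds its last target. There are 200 camera calls.

## Working session

There is one attempt and no reset: what is moved stays moved. The work goes in short steps, Python scripts to look and compute and a tool call to move; the robot and the scene stay as the last step left them, time stands still between calls to the robot, and variables do not carry over. Pictures are saved under pics/ and viewed, at most 14 in all, crops included, and the job is handed in when it is done.

Besides the shell and the picture viewer there is one more tool, called after "Request:" as name(argument=value, ...), one argument or row to a line, values as JSON. step_arm: Moves the arm, as the interface text tells. Its arguments: {"type":"object","properties":{"plan":{"type":"array","items":{"type":"array","items":{"type":"array","items":{"type":"number"}}}}},"required":["plan"]}

```bash
ls; mkdir -p pics; python3 - <<'E'
from plant import arm
import cv2,numpy as np
print(arm.get_state(), arm.tcp_to_grasp)
for n in("scene","side","wrist"):
    f=arm.grab_frame(n); cv2.imwrite(f"pics/{n}0.png",f["img"][:,:,::-1]); np.savez(f"pics/{n}0.npz",**f); print(n,f["K"].tolist(),f["T"].round(4).tolist())
E
```

```text
pics
{'clock': 0.0, 'q': array([ 1.22078784e+00,  2.17768903e-01,  1.61494332e+00,  1.21461632e-05,
        1.31131117e+00, -1.12196602e-01]), 'joint_vel': array([-1.46132255e-04,  7.17927562e-04,  2.84517447e-05,  7.66403146e-05,
       -5.33657932e-04, -1.92147099e-04]), 'joint_torque': array([-2.60962834e-04, -3.96846235e+01, -3.03852689e+01, -2.21835498e-04,
        9.70487046e-03, -1.49697065e-06]), 'eef_pos': array([0.14689911, 0.60657042, 0.20095443]), 'orientation': array([-0.37261162, -3.11884297,  0.0037118 ]), 'ft_force': array([ 0.86988366, -0.22671848,  0.95097745]), 'moment': array([ 0.01888239, -0.01476073,  0.04254887]), 'grip_force': 0.0, 'gripper_width': 1.000115970300164} 0.0187
scene [[446.289480119465, 0.0, 316.3271286368546], [0.0, 446.289480119465, 189.6238737142761], [0.0, 0.0, 1.0]] [[0.4193, 0.7745, -0.4736, 1.0283], [0.9078, -0.3623, 0.2111, -0.2252], [-0.0081, -0.5185, -0.855, 0.9126], [0.0, 0.0, 0.0, 1.0]]
side [[375.0790211922803, 0.0, 323.23610484861996], [0.0, 375.0790211922803, 201.15379199977903], [0.0, 0.0, 1.0]] [[-0.9768, -0.1425, 0.16, 0.3888], [-0.2139, 0.6954, -0.6861, 0.5643], [-0.0135, -0.7044, -0.7097, 0.6228], [0.0, 0.0, 0.0, 1.0]]
wrist [[335.03404767328254, 0.0, 321.1777437325942], [0.0, 335.03404767328254, 197.06146532867763], [0.0, 0.0, 1.0]] [[0.2355, 0.9387, 0.2516, 0.0827], [0.9719, -0.2267, -0.064, 0.6224], [-0.003, 0.2596, -0.9657, 0.3726], [0.0, 0.0, 0.0, 1.0]]
```

View pics/scene0.png

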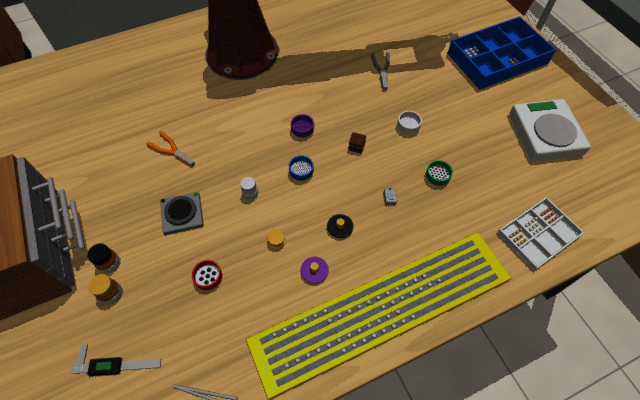

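View pics/side0.png

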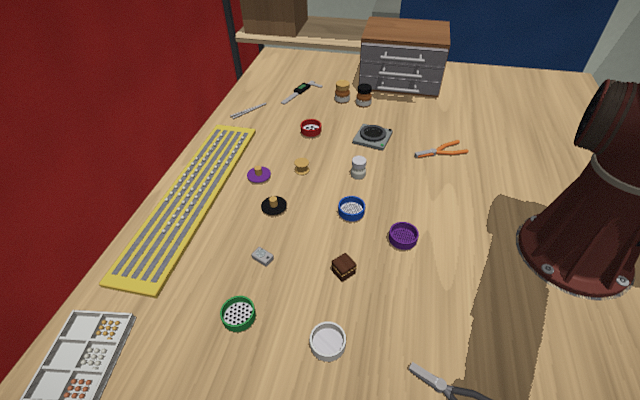

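Scene view: the stand is at (181,212), the white pan at (409,123), the green medium sieve at (439,173) and the red coarse sieve at (207,275). The jar is at (249,188), the spool at (276,240), the loupe at (391,196) and the ring box at (357,143).
Candidates for the fine sieve are the blue cup at (301,168) and the purple cup at (302,126). Blue is the one meant. Candidates for the lid are the black one at (340,226) and the purple one at (314,270). Black is the one meant. I'll confirm both in one enlarged crop.

```bash
cat > m.py <<'E'
import cv2,numpy as np
from scipy.optimize import least_squares
# colour masks in HSV (OpenCV units)
R={'fine':((100,120,40),(118,255,255)),'medium':((55,100,30),(90,255,255)),'coarse':((174,140,50),(180,255,255)),
   'pan':((0,0,100),(180,45,255)),'lid':((0,0,0),(180,255,45)),'knob':((15,140,90),(30,255,255)),'ring':((0,0,0),(180,255,75))}
def mask(img,name,c,w):
    h=cv2.cvtColor(img,cv2.COLOR_RGB2HSV); m=cv2.inRange(h,*map(np.array,R[name]))
    if name=='coarse': m|=cv2.inRange(h,np.array((0,190,50)),np.array((4,255,255)))
    k=np.zeros_like(m); x,y=map(int,c); k[max(0,y-w):y+w,max(0,x-w):x+w]=255
    return cv2.morphologyEx(m&k,cv2.MORPH_CLOSE,np.ones((3,3)))
def ray(f,p):
    p=np.atleast_2d(p).astype(float); d=np.c_[(p[:,0]-f['K'][0,2])/f['K'][0,0],(p[:,1]-f['K'][1,2])/f['K'][1,1],np.ones(len(p))]@f['T'][:3,:3].T
    return f['T'][:3,3],d
def plane(f,p,z):
    o,d=ray(f,p); return (o+d*((z-o[2])/d[:,2])[:,None])[:,:2]
def contour(m):
    c,_=cv2.findContours(m,cv2.RETR_EXTERNAL,cv2.CHAIN_APPROX_NONE); return cv2.convexHull(max(c,key=cv2.contourArea))[:,0]
def dense(h):
    o=[]
    for a,b in zip(h,np.roll(h,-1,0)):
        n=int(np.hypot(*(b-a)))+1; o+= [a+(b-a)*i/n for i in range(n)]
    return np.array(o)
def circle(f,m,z,far=True):
    """far silhouette of a round rim cast to height z, circle fit -> x,y,r"""
    P=plane(f,dense(contour(m)),z); c=P.mean(0)
    if far:
        v=P-f['T'][:2,3]; u=c-f['T'][:2,3]; u/=np.hypot(*u); Q=P[(P-c)@u>0]
    else: Q=P
    s=least_squares(lambda s:np.hypot(*(Q-s[:2]).T)-s[2],[*c,.03],loss='soft_l1',f_scale=.001).x
    return s
E
python3 - <<'E'
from m import *
S=np.load('pics/scene0.npz');D=np.load('pics/side0.npz')
pc={'pan':((409,123),(327,341),20),'fine':((301,168),(351,208),20),'medium':((439,173),(238,313),24),'coarse':((207,275),(311,128),22),'lid':((340,226),(274,205),20)}
for n,(a,b,w) in pc.items():
    ma,mb=mask(S['img'],n,a,w),mask(D['img'],n,b,w)
    hs=np.arange(0,.06,.001)
    A=np.array([circle(S,ma,h) for h in hs]);B=np.array([circle(D,mb,h) for h in hs])
    e=np.hypot(*(A-B)[:,:2].T); i=e.argmin()
    print(n,ma.sum()//255,mb.sum()//255,'h',hs[i].round(3),'err',e[i].round(4),A[i].round(4),B[i].round(4))
im=S['img'][100:300,160:420]; cv2.imwrite('pics/crop1.png',cv2.resize(im[:,:,::-1],None,fx=3,fy=3,interpolation=cv2.INTER_CUBIC))
def tri(a,b):
    o1,d1=ray(S,a);o2,d2=ray(D,b); t=np.linalg.lstsq(np.c_[d1[0],-d2[0]],o2-o1,rcond=None)[0]
    return ((o1+d1[0]*t[0]+o2+d2[0]*t[1])/2).round(3)
for n,a,b in(('stand',(180,209),(373,131)),('jar top',(248,182),(359,160)),('spool',(276,236),(302,161)),('ringbox',(357,138),(343,262)),('loupe',(391,192),(262,253)),('pfine',(302,124),(403,232)),('plid',(314,268),(258,174))):print(n,tri(a,b))
E
```

```text
pan 226 1166 h 0.029 err 0.0005 [0.4491 0.2972 0.0286] [0.4487 0.2969 0.0294]
fine 262 328 h 0.027 err 0.0006 [ 0.4594 -0.012   0.0283] [ 0.4597 -0.0125  0.0284]
medium 283 472 h 0.028 err 0.0001 [0.6129 0.2812 0.0286] [0.613  0.2812 0.0288]
coarse 207 199 h 0.027 err 0.0005 [ 0.6243 -0.3014  0.0288] [ 0.6239 -0.3013  0.0267]
lid 403 275 h 0.009 err 0.0007 [0.6364 0.0061 0.028 ] [0.6358 0.0064 0.028 ]
stand [ 0.449 -0.309  0.022]
jar top [ 0.464 -0.145  0.048]
spool [ 0.607 -0.137  0.028]
ringbox [0.449 0.146 0.034]
loupe [0.613 0.149 0.021]
pfine [0.343 0.042 0.026]
plid [ 0.705 -0.089  0.011]
```

View pics/crop1.png

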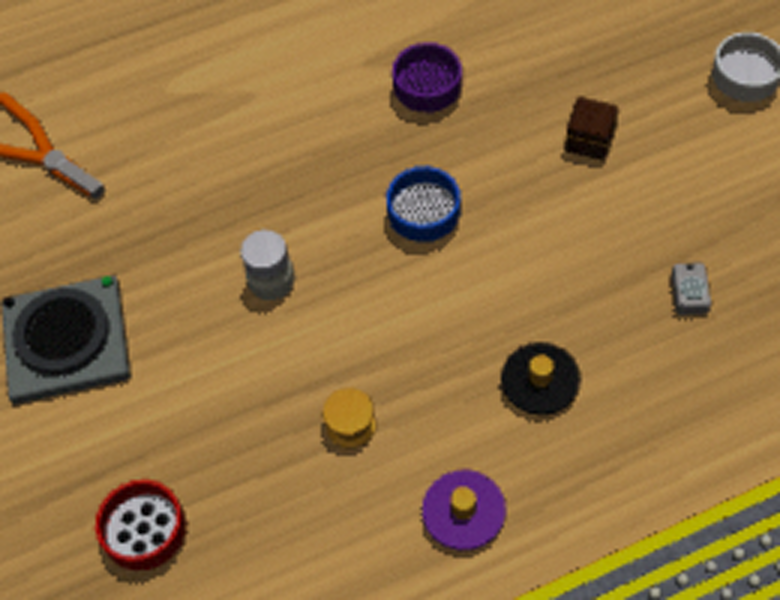

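View pics/wrist0.png

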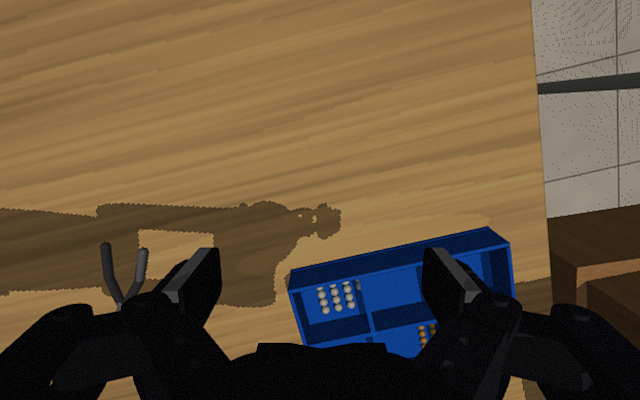

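The crop confirms both choices. The blue cup with small holes, at crop (424,203), is the fine sieve. The black disc with the brass knob, at (540,375), is the lid. The purple ones at (427,77) and (464,510) are decoys. The wrist view shows the open fingers over empty table. Next I align the tool with the world axes and hover over the pan.

Request:
step_arm(
  plan=[
    [[-1,-36.6,-23.1,8,-0.238],[-1,-36.6,-23.1,8,-0.238],[-1,-36.6,-23.1,8,-0.238],[-1,-36.6,-23.1,8,-0.238],[-1,-36.6,-23.1,8,-0.238],[-1,-36.6,-23.1,8,-0.238],[-1,-36.6,-23.1,8,-0.238],[-1,-36.6,-23.1,8,-0.238],[-1,-36.6,-23.1,8,-0.238],[-1,-36.6,-23.1,8,-0.238],[-1,-36.6,-23.1,8,-0.238],[-1,-36.6,-23.1,8,-0.238],[-1,-36.6,-23.1,8,-0.238],[-1,-36.6,-23.1,8,-0.238]],
  ],
)

```text
clock: 1.32
eef_pos: [0.448, 0.2969, 0.1221]
orientation: [-0.0, -3.141, -0.0]
ft_force: [-0.1, 0.3, -1.0]
gripper_width: 0.998
grip_force: 0.0
```

```bash
python3 - <<'E'
from m import *
from plant import arm
S=np.load('pics/scene0.npz');D=np.load('pics/side0.npz')
hs=np.arange(0.01,.04,.002)
ma,mb=mask(S['img'],'ring',(181,209),19),mask(D['img'],'ring',(373,132),19)
for h in (.02,.022,.024,.026): print(h,circle(S,ma,h).round(4),circle(D,mb,h).round(4),circle(S,ma,h,False).round(4),circle(D,mb,h,False).round(4))
s=arm.get_state();print(s['eef_pos'],s['orientation'],s['clock'])
f=arm.grab_frame('wrist'); np.savez('pics/w1.npz',**f)
o=f['img'].copy(); 
v=np.hstack([cv2.resize(cv2.merge([x]*3)[y-30:y+30,c-30:c+30],(300,300)) for x,c,y in((ma,181,209),(mb,373,132))])
cv2.imwrite('pics/w1.png',np.vstack([o[:,:,::-1][:300,20:620],v]))
E
```

```text
0.02 [ 0.4491 -0.3099  0.0358] [ 0.4505 -0.3067  0.0321] [ 0.4518 -0.31    0.0375] [ 0.4488 -0.3026  0.0353]
0.022 [ 0.4504 -0.3097  0.0357] [ 0.4503 -0.3038  0.032 ] [ 0.4531 -0.3098  0.0374] [ 0.4486 -0.2998  0.0352]
0.024 [ 0.4517 -0.3095  0.0356] [ 0.4501 -0.3009  0.0319] [ 0.4544 -0.3096  0.0373] [ 0.4484 -0.2969  0.035 ]
0.026 [ 0.453  -0.3093  0.0355] [ 0.4499 -0.298   0.0318] [ 0.4557 -0.3094  0.0372] [ 0.4482 -0.294   0.0349]
[0.44797093 0.29691312 0.12211051] [-2.64779370e-04 -3.14065920e+00 -3.45049106e-04] 1.3167
```

View pics/w1.png

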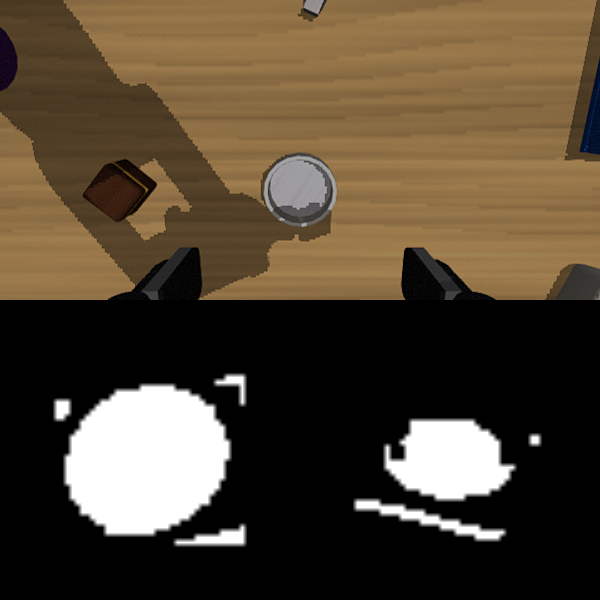

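The wrist view shows the pan at picture (300,190), centred between the fingers. The side ring mask caught only part of the ring, so I'll recheck the seat with the wrist camera when over it. Next I descend and grip the pan.

Request:
step_arm(
  plan=[
    [[-1,-0.1,0,4,0],[-1,-0.1,0,8,0],[-1,-0.1,0,10,0],[-1,-0.1,0,11.2,0],[-1,-0.1,0,11.2,0],[-1,-0.1,0,11.2,0],[0,-0.1,0,11.2,0],[1,-0.1,0,11.2,0],[1,-0.1,0,11.2,0],[1,-0.1,0,11.2,0],[1,-0.1,0,11.2,0],[1,-0.1,0,11.2,0],[1,-0.1,0,11.2,0],[1,-0.1,0,11.2,0],[1,-0.1,0,11.2,0]],
  ],
)

```text
clock: 2.62
eef_pos: [0.4494, 0.2966, 0.0102]
orientation: [0.0, -3.141, 0.0]
ft_force: [0.8, 0.4, 0.9]
gripper_width: -0.0
grip_force: 0.0
```

```bash
python3 - <<'E'
from m import *
from plant import arm
s=arm.get_state();print(s['eef_pos'],s['orientation'],s['gripper_width'],s['grip_force'],s['ft_force'])
f=arm.grab_frame('wrist'); cv2.imwrite('pics/w2.png',f['img'][:,:,::-1])
E
```

```text
[0.44942043 0.29662542 0.01023018] [ 2.13578546e-04 -3.14143150e+00  1.59693977e-04] -0.00035096387776881595 0.0 [0.79539476 0.37526102 0.86434599]
```

View pics/w2.png

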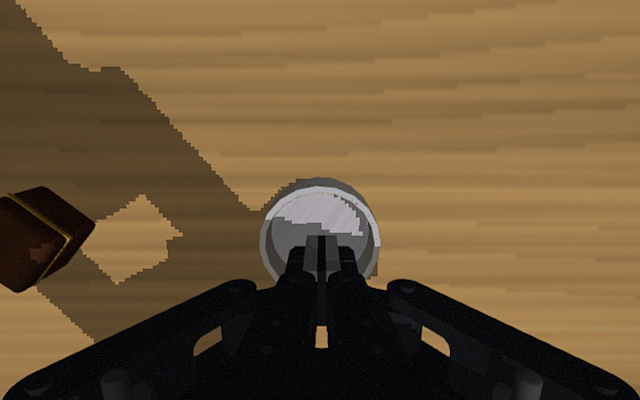

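The fingers shut fully and hold nothing. The pan is at about (320,235), just ahead of the fingertips. I'll check where it is now.

```bash
python3 - <<'E'
from m import *
from plant import arm
S=arm.grab_frame('scene');D=arm.grab_frame('side');W=arm.grab_frame('wrist')
def proj(f,P): c=np.linalg.inv(f['T'])@np.r_[P,1]; return (f['K']@c[:3]/c[2])[:2].round(1)
p=arm.get_state()['eef_pos']
for n,f in(('S',S),('D',D),('W',W)): print(n,'tcp',proj(f,p),'rim ctr old',proj(f,[.449,.297,.03]))
m=mask(W['img'],'pan',(320,240),70)
print('wrist circle',circle(W,m,.03).round(4))
a=S['img'][70:170,340:480];b=D['img'][290:390,257:397]
cv2.imwrite('pics/c2.png',np.hstack([cv2.resize(x[:,:,::-1],(400,286),interpolation=2) for x in(a,b)]))
E
```

```text
S tcp [408.4 124.2] rim ctr old [409.7 119. ]
D tcp [327.  342.5] rim ctr old [327.1 337.5]
W tcp [321.6 232.7] rim ctr old [322.3 246.5]
wrist circle [0.4361 0.2952 0.0336]
```

View pics/c2.png

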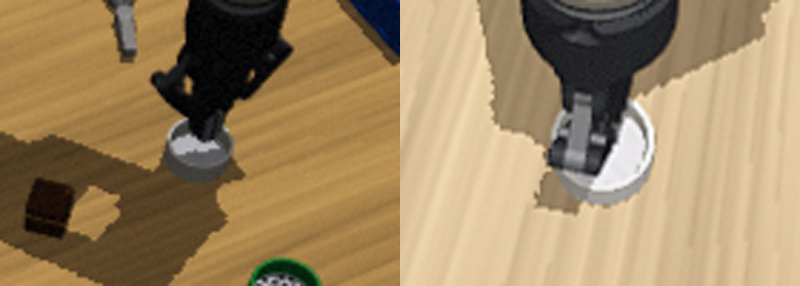

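The pan hasn't moved: it is still at scene (409,123), and the shut fingers are inside its mouth. They probably closed before the arm finished descending. I'll raise, open, and descend with a settling wait before closing.

Request:
step_arm(
  plan=[
    [[1,0,0,-3,0],[1,0,0,-6,0],[1,0,0,-6,0],[1,0,0,-6,0],[-1,0,0,-6,0],[-1,0,0,-6,0],[-1,0,0,-6,0],[-1,0,0,-6,0],[-1,0,0,-6,0],[-1,0,0,-6,0],[-1,0,0,-6,0],[-1,0,0,-3,0],[-1,0,0,0,0],[-1,0,0,0,0],[-1,0,0,0,0],[-1,0,0,0,0]],
  ],
)

```text
clock: 4.15
eef_pos: [0.4501, 0.297, 0.0112]
orientation: [-0.0, 3.141, 0.001]
ft_force: [0.5, -0.4, -0.4]
gripper_width: 1.002
grip_force: 0.0
```

```bash
python3 - <<'E'
from m import *
from plant import arm
s=arm.get_state();print(s['eef_pos'],s['gripper_width'],s['ft_force'])
W=arm.grab_frame('wrist');D=arm.grab_frame('side');S=arm.grab_frame('scene')
a=S['img'][70:170,340:480];b=D['img'][290:390,257:397]
t=np.hstack([cv2.resize(x[:,:,::-1],(320,229),interpolation=2) for x in(a,b)])
cv2.imwrite('pics/c3.png',np.vstack([W['img'][80:,:,::-1],t]))
E
```

```text
[0.45010556 0.29702732 0.01118139] 1.0015398350285543 [ 0.45056724 -0.40291959 -0.4039905 ]
```

View pics/c3.png

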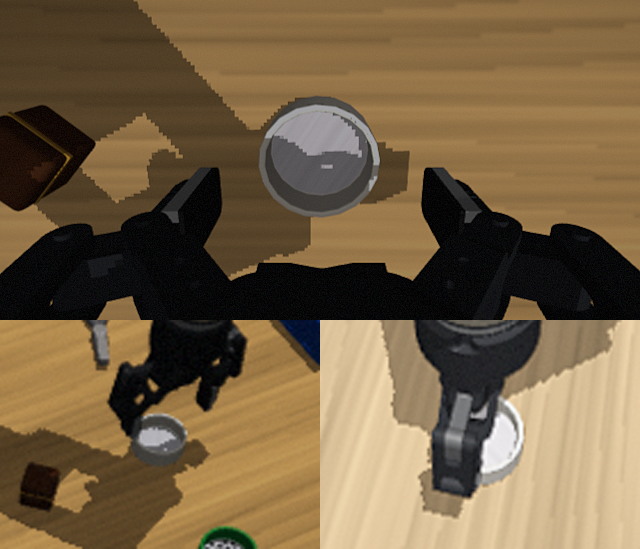

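```bash
python3 - <<'E'
from m import *
from plant import arm
S=np.load('pics/scene0.npz');D=np.load('pics/side0.npz');W=arm.grab_frame('wrist')
def proj(f,P): c=np.linalg.inv(f['T'])@np.r_[P,1]; return (f['K']@c[:3]/c[2])[:2].round(0)
print(W['T'].round(4).tolist())
for z in(.01,.02,.03,.04,.05): print(z,*[(proj(f,[.45,.297+s*.0425,z])) for f in(S,D,W) for s in(-1,1)])
E
```

```text
[[-0.0003, 0.9648, 0.2631, 0.3845], [1.0, 0.0, 0.0009, 0.2972], [0.0009, 0.2631, -0.9648, 0.1837], [0.0, 0.0, 0.0, 1.0]]
0.01 [394. 130.] [423. 119.] [332. 320.] [321. 368.] [243. 229.] [397. 229.]
0.02 [395. 127.] [423. 116.] [332. 317.] [321. 366.] [239. 236.] [402. 236.]
0.03 [395. 125.] [424. 114.] [332. 314.] [321. 363.] [234. 243.] [406. 243.]
0.04 [396. 122.] [425. 111.] [332. 311.] [321. 361.] [229. 252.] [412. 252.]
0.05 [397. 120.] [426. 109.] [332. 308.] [321. 358.] [223. 261.] [418. 261.]
```

Top: pan rim at (320,237), open finger tips at (215,250) and (425,250). From the tip spacing in the wrist view and the tip positions in scene and side, the open tips stand at about z=0.05. That is about 40 mm behind the reported TCP, so I go about 28 mm lower and watch the force.

Request:
step_arm(
  plan=[
    [[-1,0,0,1,0],[-1,0,0,2,0],[-1,0,0,2.8,0],[-1,0,0,2.8,0],[-1,0,0,2.8,0],[-1,0,0,2.8,0]],
  ],
)

```text
clock: 4.85
eef_pos: [0.4492, 0.2966, -0.0181]
orientation: [0.0, -3.141, 0.001]
ft_force: [-0.5, 0.4, 0.0]
gripper_width: 1.004
grip_force: 0.0
```

```bash
python3 - <<'E'
from m import *
from plant import arm
s=arm.get_state();print(s['eef_pos'],s['gripper_width'],s['ft_force'])
W=arm.grab_frame('wrist');np.savez('pics/w4.npz',**W);S=arm.grab_frame('scene')
t=cv2.resize(S['img'][70:170,340:480,::-1],(320,229),interpolation=2)
o=W['img'][150:350,60:580,::-1]; o=o.copy(); 
cv2.imwrite('pics/c4.png',np.vstack([o,np.hstack([t,np.zeros((229,200,3),np.uint8)])]))
E
```

```text
[ 0.44920418  0.29657436 -0.01814182] 1.004315570881331 [-0.5028157   0.35208804  0.00575187]
```

View pics/c4.png

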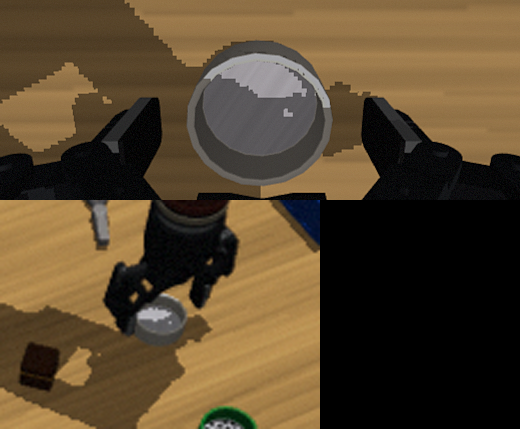

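Still open, no contact. The rim spans columns 188–332 and the tips are at about rim height, roughly z=0.026. I go 3 mm lower and close.

Request:
step_arm(
  plan=[
    [[-1,0,0,0.3,0],[-1,0,0,0.3,0],[0,0,0,0.3,0],[1,0,0,0.3,0],[1,0,0,0.3,0],[1,0,0,0.3,0],[1,0,0,0.3,0],[1,0,0,0.3,0],[1,0,0,0.3,0]],
  ],
)

```text
clock: 5.7
eef_pos: [0.4504, 0.2972, -0.0198]
orientation: [-0.0, 3.14, 0.001]
ft_force: [-0.6, -1.0, 6.3]
gripper_width: 0.687
grip_force: 64.6
```

```bash
python3 - <<'E'
from m import *
from plant import arm
s=arm.get_state();print(s['eef_pos'],s['gripper_width'],s['ft_force'])
W=arm.grab_frame('wrist');np.savez('pics/w5.npz',**W);S=arm.grab_frame('scene')
t=cv2.resize(S['img'][70:170,340:480,::-1],(320,229),interpolation=2)
o=W['img'][150:350,60:580,::-1]; o=o.copy(); 
cv2.imwrite('pics/c5.png',np.vstack([o,np.hstack([t,np.zeros((229,200,3),np.uint8)])]))
E
```

```text
[ 0.45037717  0.29715066 -0.01979068] 0.6866048470901855 [-0.63087106 -1.02985744  6.29391101]
```

View pics/c5.png

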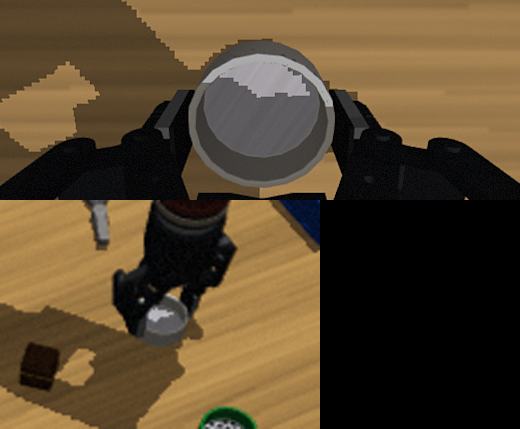

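The pan is gripped: width 0.69, 65 N, and centred at (260,118) between the pads. I lift it and hover beyond the base so the wrist camera can see the ring.

Request:
step_arm(
  plan=[
    [[1,0,0,-1,0],[1,0,0,-4,0],[1,0,0,-8,0],[1,0,0,-12,0],[1,-1,-4,-14,0],[1,-2,-8,-14,0],[1,-4,-16,-14,0],[1,-8,-60.6,-14,0],[1,-8,-60.6,-14,0],[1,-8,-60.6,-14,0],[1,-8,-60.6,-14,0],[1,-8,-60.6,-14,0],[1,-8,-60.6,-14,0],[1,-8,-60.6,-14,0],[1,-8,-60.6,-14,0],[1,-8,-60.6,-14,0],[1,-8,-60.6,-14,0],[1,-8,-60.6,-14,0],[1,-8,-60.6,-14,0],[1,-8,-60.6,-14,0]],
  ],
)

```text
clock: 7.47
eef_pos: [0.5296, -0.3161, 0.1197]
orientation: [0.008, 3.14, -0.007]
ft_force: [0.1, 0.9, 0.0]
gripper_width: 0.682
grip_force: 64.8
```

```bash
python3 - <<'E'
from m import *
from plant import arm
s=arm.get_state();print(s['eef_pos'],s['orientation'],s['gripper_width'],s['ft_force'])
W=arm.grab_frame('wrist');np.savez('pics/w6.npz',**W)
def proj(f,P): c=np.linalg.inv(f['T'])@np.r_[P,1]; return (f['K']@c[:3]/c[2])[:2]
c=proj(W,[.4505,-.309,.024]);print('ring px',c.round())
m=mask(W['img'],'ring',c,62); 
for h in(.022,.024,.026): print(circle(W,m,h).round(4),circle(W,m,h,False).round(4))
v=np.hstack([W['img'][:,:,::-1],cv2.merge([m]*3)[:,200:360]]); cv2.imwrite('pics/w6.png',v)
E
```

```text
[ 0.52957654 -0.31610183  0.11970985] [ 0.00770846  3.14012206 -0.0069945 ] 0.6824092866455432 [0.11017236 0.91298804 0.02976649]
ring px [331.  89.]
[ 0.4468 -0.3096  0.0451] [ 0.4504 -0.3104  0.0471]
[ 0.4469 -0.3096  0.0448] [ 0.4505 -0.3105  0.0468]
[ 0.4471 -0.3097  0.0445] [ 0.4506 -0.3105  0.0464]
```

View pics/w6.png

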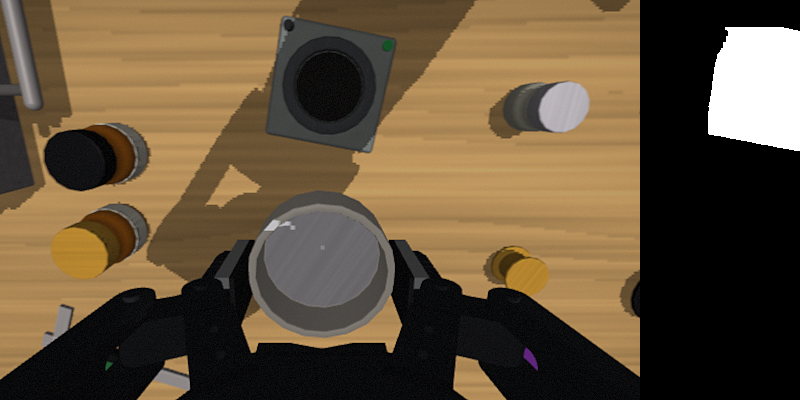

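The wrist view shows the pan held level at (322,268). The ring is at (329,85), with its dark mouth at (330,86). My mask took the whole base, which is in shadow, so I'll use the mouth's dark disc and the outer ring edge at a tighter threshold.

```bash
python3 - <<'E'
from m import *
from plant import arm
W=arm.grab_frame('wrist');s=arm.get_state();print(s['eef_pos'],s['orientation'])
g=cv2.cvtColor(W['img'],cv2.COLOR_RGB2GRAY); print(g[85,260:400:4].tolist())
for t in(20,25,30,50,60):
    m=((g<t)*255).astype(np.uint8); n,l,st,c=cv2.connectedComponentsWithStats(m); i=[k for k in range(1,n) if 3000<st[k,4]<12000 and st[k,1]<80 and 250<c[k,0]<400]
    for k in i:
        q=((l==k)*255).astype(np.uint8); print(t,c[k].round(1),st[k].tolist(),circle(W,q,.024).round(4),circle(W,q,.024,False).round(4))
E
```

```text
[ 0.52877515 -0.31014305  0.11872271] [-3.87455445e-03 -3.14043933e+00 -2.07508591e-03]
[140, 80, 64, 68, 58, 37, 37, 28, 14, 10, 17, 5, 16, 11, 7, 12, 7, 20, 10, 14, 9, 5, 19, 16, 28, 36, 37, 34, 66, 67, 54, 87, 84, 82, 82]
20 [323.3  87.2] [291, 53, 65, 70, 3448] [ 0.4488 -0.311   0.0243] [ 0.4491 -0.311   0.0246]
25 [323.1  86.4] [289, 49, 70, 74, 3715] [ 0.4483 -0.311   0.0265] [ 0.448  -0.3111  0.0263]
30 [323.2  86.3] [288, 49, 72, 75, 3957] [ 0.4486 -0.3109  0.027 ] [ 0.4483 -0.3109  0.0268]
50 [323.3  85.7] [277, 37, 94, 99, 7238] [ 0.4486 -0.3109  0.0353] [ 0.4486 -0.3109  0.0353]
60 [323.4  85.8] [276, 36, 95, 100, 7388] [ 0.4486 -0.3109  0.0356] [ 0.4487 -0.311   0.0357]
```

Request:
step_arm(
  plan=[
    [[1,4,-0.1,0,0],[1,7.9,-0.1,2,0],[1,7.9,-0.1,5,0],[1,7.9,-0.1,8,0],[1,7.9,-0.1,9.5,0],[1,7.9,-0.1,9.5,0],[1,7.9,-0.1,9.5,0],[1,7.9,-0.1,9.5,0],[1,7.9,-0.1,9.5,0]],
  ],
)

```text
clock: 8.32
eef_pos: [0.4523, -0.3109, 0.0263]
orientation: [-0.002, 3.139, -0.004]
ft_force: [0.3, -0.4, -0.6]
gripper_width: 0.686
grip_force: 64.8
```

```bash
python3 - <<'E'
from m import *
from plant import arm
for i in range(3):
    W=arm.grab_frame('wrist');s=arm.get_state();print(s['eef_pos'],s['orientation'],s['ft_force'])
np.savez('pics/w7.npz',**W)
z=s['eef_pos'][2]+.0498
g=cv2.cvtColor(W['img'],cv2.COLOR_RGB2HSV)
print(g[270,225:270:3].tolist(),g[270,380:420:3].tolist(),g[320:345:3,322].tolist())
E
```

```text
[ 0.45224869 -0.31109079  0.02633526] [-1.45786124e-03  3.13878512e+00 -3.84240830e-03] [ 0.17205461  0.23330701 -0.3497819 ]
[ 0.45207054 -0.31111116  0.02617419] [-1.18371375e-03  3.13898953e+00 -3.58293773e-03] [-0.28364197  0.13113977 -0.85163474]
[ 0.45182322 -0.31104797  0.02591256] [-9.35068702e-04  3.13937823e+00 -3.06359458e-03] [ 0.21938627  0.80544295 -0.20649919]
[[45, 9, 54], [0, 9, 58], [0, 5, 55], [165, 85, 6], [0, 28, 9], [0, 0, 0], [165, 57, 9], [0, 0, 0], [21, 24, 138], [18, 24, 129], [16, 24, 119], [13, 25, 71], [15, 23, 68], [15, 29, 71], [17, 21, 109]] [[17, 30, 77], [21, 24, 75], [20, 22, 70], [18, 25, 130], [18, 24, 128], [0, 0, 0], [129, 198, 9], [150, 57, 9], [110, 59, 13], [165, 73, 7], [90, 22, 35], [60, 4, 57], [30, 5, 56], [160, 13, 57]] [[13, 22, 83], [15, 25, 82], [13, 28, 83], [20, 28, 82], [18, 23, 133], [12, 20, 127], [17, 131, 205], [17, 130, 187], [17, 129, 191]]
```

Request:
step_arm(
  plan=[
    [[1,0.05,0,0.5,0],[1,0.05,0,1,0],[1,0.05,0,1.5,0],[1,0.05,0,2,0],[1,0.05,0,2.4,0],[1,0.05,0,2.7,0],[1,0.05,0,2.9,0],[1,0.05,0,2.9,0],[1,0.05,0,2.9,0],[1,0.05,0,2.9,0],[1,0.05,0,2.9,0],[1,0.05,0,2.9,0]],
  ],
)

```text
clock: 9.47
eef_pos: [0.4499, -0.3102, -0.0038]
orientation: [0.001, -3.141, -0.001]
ft_force: [-2.9, 2.8, 6.3]
gripper_width: 0.686
grip_force: 65.5
```

The TCP is at the predicted seated height with 6 N contact. I release and back off to view the result.

Request:
step_arm(
  plan=[
    [[0,0,0,0,0],[-1,0,0,0,0],[-1,0,0,0,0],[-1,0,0,0,0],[-1,0,0,0,0],[-1,0,0,0,0],[-1,0,0,-4,0],[-1,0,0,-8,0],[-1,0,0,-12,0],[-1,-3,0,-13,0],[-1,-6,0,-13,0],[-1,-6,0,-13,0],[-1,-6,0,-13,0],[-1,-6,0,-13,0],[-1,-6,0,-13,0]],
  ],
)

```text
clock: 10.72
eef_pos: [0.5086, -0.3096, 0.124]
orientation: [-0.0, -3.139, -0.003]
ft_force: [-0.2, 0.3, -0.1]
gripper_width: 1.002
grip_force: 0.0
```

```bash
python3 - <<'E'
from m import *
from plant import arm
for i in range(3): W=arm.grab_frame('wrist')
s=arm.get_state();print(s['eef_pos'],s['ft_force'],s['gripper_width'])
S=arm.grab_frame('scene');D=arm.grab_frame('side')
np.savez('pics/w8.npz',**W)
# pan rim: two-view height
m=cv2.inRange(cv2.cvtColor(W['img'],cv2.COLOR_RGB2HSV),(0,0,90),(180,60,255)); 
n,l,st,c=cv2.connectedComponentsWithStats(m)
for k in range(1,n):
    if st[k,4]>300: 
        q=((l==k)*255).astype(np.uint8); print(c[k].round(),st[k].tolist(),circle(W,q,.046).round(4),circle(W,q,.046,False).round(4))
a=S['img'][160:260,110:250];b=D['img'][85:185,303:443]
t=np.hstack([cv2.resize(x[:,:,::-1],(320,229),interpolation=2) for x in(a,b)])
cv2.imwrite('pics/c8.png',np.vstack([W['img'][:330,:,::-1],t]))
E
```

```text
[ 0.50895523 -0.31000988  0.12452449] [ 0.50008837  0.08982314 -0.14667386] 1.0022976737351672
[17. 68.] [0, 0, 38, 136, 1717] [ 0.4229 -0.268   0.2603] [ 0.4228 -0.2414  0.2837]
[320. 115.] [280, 74, 82, 83, 968] [ 0.4488 -0.3107  0.0293] [ 0.4489 -0.3106  0.0292]
[320. 115.] [287, 81, 68, 69, 3624] [ 0.4486 -0.3105  0.0242] [ 0.4487 -0.3106  0.0241]
[543. 138.] [519, 114, 48, 48, 1776] [ 0.4647 -0.1467  0.0172] [ 0.4646 -0.1467  0.0173]
[328. 308.] [302, 288, 54, 39, 1071] [ 0.6027 -0.304   0.0219] [ 0.6059 -0.3039  0.0197]
```

View pics/c8.png

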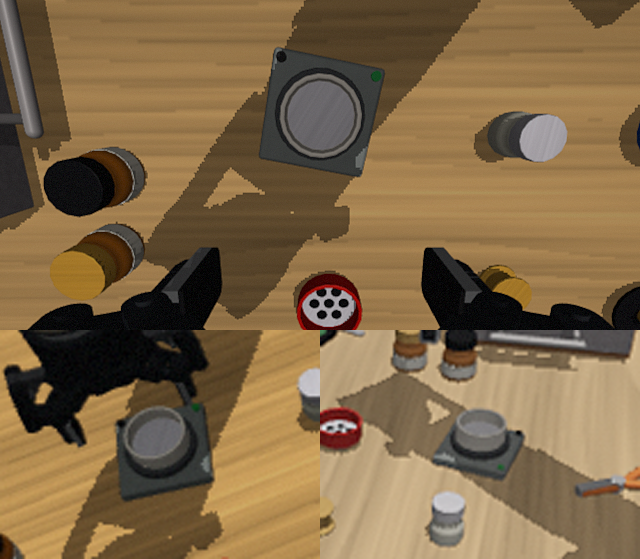

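The pan is seated: wrist view (320,115), fitted rim centre (0.4488,-0.3107) against ring centre (0.4486,-0.3109), and it looks level in both side crops. Next is the fine sieve.

Request:
step_arm(
  plan=[
    [[-1,4.9,29.8,0,0],[-1,4.9,29.8,0,0],[-1,4.9,29.8,0,0],[-1,4.9,29.8,0,0],[-1,4.9,29.8,0,0],[-1,4.9,29.8,0,0],[-1,4.9,29.8,0,0],[-1,4.9,29.8,2,0],[-1,4.9,29.8,2,0],[-1,4.9,29.8,2,0],[-1,4.9,29.8,2,0],[-1,4.9,29.8,2,0],[-1,4.9,29.8,2,0]],
  ],
)

```text
clock: 12.05
eef_pos: [0.4621, -0.0137, 0.1062]
orientation: [0.003, 3.14, -0.001]
ft_force: [-0.2, 0.4, 0.5]
gripper_width: 0.999
grip_force: 0.0
```

```bash
cat >> m.py <<'E'
def look(arm,name,xy,z):
    """wrist fix of a piece's rim near xy at rim height z, printed with the TCP"""
    for i in range(3): W=arm.grab_frame('wrist')
    s=arm.get_state(); c=np.linalg.inv(W['T'])@np.r_[xy,z,1]; c=(W['K']@c[:3]/c[2])[:2]
    m=mask(W['img'],name,c,75); n,l,st,_=cv2.connectedComponentsWithStats(m); m=((l==1+st[1:,4].argmax())*255).astype(np.uint8)
    print(name,'tcp',s['eef_pos'].round(4),'w',round(s['gripper_width'],3),'far',circle(W,m,z).round(4),'all',circle(W,m,z,False).round(4))
    return W
E
python3 -c "
from m import *; from plant import arm
look(arm,'fine',(.4596,-.0122),.03)"
```

```text
fine tcp [ 0.4616 -0.0132  0.1058] w 1.001 far [ 0.4593 -0.014   0.0291] all [ 0.4582 -0.014   0.0297]
```

Request:
step_arm(
  plan=[
    [[-1,0.15,0,4,0],[-1,0.15,0,8,0],[-1,0.15,0,10,0],[-1,0.15,0,11.5,0],[-1,0.15,0,12.6,0],[-1,0.15,0,12.6,0],[-1,0.15,0,12.6,0],[-1,0.15,0,12.6,0],[0,0.15,0,12.6,0],[1,0.15,0,12.6,0],[1,0.15,0,12.6,0],[1,0.15,0,12.6,0],[1,0.15,0,12.6,0],[1,0.15,0,12.6,0],[1,0.15,0,12.6,0]],
  ],
)

```text
clock: 13.45
eef_pos: [0.4612, -0.0126, -0.0188]
orientation: [-0.001, 3.139, -0.001]
ft_force: [-1.8, 0.4, 7.4]
gripper_width: 0.676
grip_force: 63.7
```

```bash
python3 -c "
from m import *; from plant import arm
look(arm,'fine',(.4596,-.0122),.03)"
```

```text
fine tcp [ 0.4613 -0.0126 -0.0187] w 0.674 far [ 0.4596 -0.0128  0.0292] all [ 0.458  -0.0128  0.0302]
```

Request:
step_arm(
  plan=[
    [[1,0,0,-1,0],[1,0,0,-4,0],[1,0,0,-8,0],[1,0,-2,-12,0],[1,0.5,-6,-12,0],[1,1.05,-29.8,-12,0],[1,1.05,-29.8,-12,0],[1,1.05,-29.8,-12,0],[1,1.05,-29.8,-12,0],[1,1.05,-29.8,-12,0],[1,1.05,-29.8,-12,0],[1,1.05,-29.8,-12,0],[1,1.05,-29.8,-10,0],[1,1.05,-29.8,-8,0],[1,1.05,-29.8,-7,0],[1,1.05,-29.8,-7,0],[1,1.05,-29.8,-7,0],[1,1.05,-29.8,-7,0],[1,1.05,-29.8,-7,0]],
  ],
)

```text
clock: 15.18
eef_pos: [0.4502, -0.3108, 0.0508]
orientation: [-0.001, 3.14, -0.003]
ft_force: [0.1, 0.3, -0.9]
gripper_width: 0.671
grip_force: 64.8
```

```bash
python3 -c "
from m import *; from plant import arm
z=arm.get_state()['eef_pos'][2]
look(arm,'fine',(.4488,-.3107),z+.0487)"
```

```text
fine tcp [ 0.4499 -0.3107  0.0504] w 0.671 far [ 0.4483 -0.311   0.0291] all [ 0.4469 -0.311   0.0301]
```

Request:
step_arm(
  plan=[
    [[1,-0.08,0,0.6,0],[1,-0.08,0,1.2,0],[1,-0.08,0,1.7,0],[1,-0.08,0,2.2,0],[1,-0.08,0,2.6,0],[1,-0.08,0,2.9,0],[1,-0.08,0,3.1,0],[1,-0.08,0,3.1,0],[1,-0.08,0,3.1,0],[1,-0.08,0,3.1,0],[1,-0.08,0,3.1,0]],
  ],
)

```text
clock: 16.25
eef_pos: [0.4499, -0.3103, 0.0193]
orientation: [0.001, -3.141, -0.001]
ft_force: [-1.9, 2.1, 6.1]
gripper_width: 0.675
grip_force: 65.5
```

Request:
step_arm(
  plan=[
    [[0,0,0,0,0],[-1,0,0,0,0],[-1,0,0,0,0],[-1,0,0,0,0],[-1,0,0,0,0],[-1,0,0,0,0],[-1,0,0,-4,0],[-1,0,0,-8,0],[-1,0,0,-11,0],[-1,-3,0,-13,0],[-1,-6,0,-13,0],[-1,-6,0,-13,0],[-1,-6,0,-13,0],[-1,-6,0,-13,0]],
  ],
)

```text
clock: 17.42
eef_pos: [0.5089, -0.3097, 0.1472]
orientation: [0.001, -3.139, -0.002]
ft_force: [0.3, 0.5, 0.3]
gripper_width: 1.002
grip_force: 0.0
```

```bash
cat >> m.py <<'E'
def height(arm,name,xy,z):
    """rim height where scene and side circle fits agree"""
    F=[arm.grab_frame(n) for n in('scene','side')]; M=[]
    for f in F:
        c=np.linalg.inv(f['T'])@np.r_[xy,z-.01,1]; M.append(mask(f['img'],name,(f['K']@c[:3]/c[2])[:2],28))
    hs=np.arange(z-.02,z+.02,.001); A,B=[np.array([circle(f,m,h) for h in hs]) for f,m in zip(F,M)]
    i=np.hypot(*(A-B)[:,:2].T).argmin(); print(name,'rim h',hs[i].round(3),A[i].round(4),B[i].round(4))
E
python3 -c "
from m import *; from plant import arm
look(arm,'fine',(.4488,-.3107),.068)
height(arm,'fine',(.4488,-.3107),.068)"
```

```text
fine tcp [ 0.5084 -0.3098  0.1471] w 1.003 far [ 0.4486 -0.3108  0.0296] all [ 0.4487 -0.3108  0.0295]
fine rim h 0.063 [ 0.448  -0.3096  0.0291] [ 0.4492 -0.3094  0.0285]
```

The fine sieve is nested and centred. Next is the medium sieve.

Request:
step_arm(
  plan=[
    [[-1,-10.5,59.1,0,0],[-1,-10.5,59.1,0,0],[-1,-10.5,59.1,0,0],[-1,-10.5,59.1,0,0],[-1,-10.5,59.1,0,0],[-1,-10.5,59.1,0,0],[-1,-10.5,59.1,0,0],[-1,-10.5,59.1,0,0],[-1,-10.5,59.1,0,0],[-1,-10.5,59.1,0,0],[-1,-10.5,59.1,0,0],[-1,-10.5,59.1,0,0],[-1,-10.5,59.1,0,0],[-1,-10.5,59.1,0,0],[-1,-10.5,59.1,4,0],[-1,-10.5,59.1,4,0],[-1,-10.5,59.1,4,0],[-1,-10.5,59.1,4,0],[-1,-10.5,59.1,4,0],[-1,-10.5,59.1,4,0]],
  ],
)

```text
clock: 19.33
eef_pos: [0.6163, 0.2798, 0.1106]
orientation: [0.002, 3.138, 0.001]
ft_force: [0.3, 0.4, 0.7]
gripper_width: 1.001
grip_force: 0.0
```

```bash
python3 -c "
from m import *; from plant import arm
look(arm,'medium',(.6129,.2812),.03)"
```

```text
medium tcp [0.6159 0.2801 0.11  ] w 0.998 far [0.6126 0.2791 0.0291] all [0.6117 0.2791 0.0297]
```

Request:
step_arm(
  plan=[
    [[-1,0.15,0,4,0],[-1,0.15,0,8,0],[-1,0.15,0,10,0],[-1,0.15,0,11.5,0],[-1,0.15,0,12.7,0],[-1,0.15,0,12.7,0],[-1,0.15,0,12.7,0],[-1,0.15,0,12.7,0],[0,0.15,0,12.7,0],[1,0.15,0,12.7,0],[1,0.15,0,12.7,0],[1,0.15,0,12.7,0],[1,0.15,0,12.7,0],[1,0.15,0,12.7,0],[1,0.15,0,12.7,0]],
  ],
)

```text
clock: 20.73
eef_pos: [0.6155, 0.2815, -0.0161]
orientation: [-0.0, 3.137, 0.002]
ft_force: [0.2, -0.6, 6.2]
gripper_width: 0.672
grip_force: 64.5
```

```bash
python3 -c "
from m import *; from plant import arm
look(arm,'medium',(.6129,.2812),.03)"
```

```text
medium tcp [ 0.6155  0.2815 -0.0161] w 0.667 far [0.6136 0.2812 0.029 ] all [0.6116 0.2812 0.0303]
```

Request:
step_arm(
  plan=[
    [[1,0,0,-1,0],[1,0,0,-4,0],[1,0,0,-8,0],[1,0,-1,-12,0],[1,1,-4,-14,0],[1,3,-10,-14,0],[1,16.5,-59.2,-14,0],[1,16.5,-59.2,-14,0],[1,16.5,-59.2,-14,0],[1,16.5,-59.2,-14,0],[1,16.5,-59.2,-14,0],[1,16.5,-59.2,-14,0],[1,16.5,-59.2,-14,0],[1,16.5,-59.2,-14,0],[1,16.5,-59.2,-14,0],[1,16.5,-59.2,-14,0],[1,16.5,-59.2,-14,0],[1,16.5,-59.2,-14,0],[1,16.5,-59.2,-14,0],[1,16.5,-59.2,-14,0]],
  ],
)

```text
clock: 22.55
eef_pos: [0.4467, -0.3171, 0.1221]
orientation: [0.008, 3.141, -0.006]
ft_force: [0.3, 0.4, -0.3]
gripper_width: 0.667
grip_force: 64.3
```

Request:
step_arm(
  plan=[
    [[1,0,0,2,0],[1,0,0,4,0],[1,0,0,4,0],[1,0,0,4,0],[1,0,0,4,0],[1,0,0,4,0]],
  ],
)

```text
clock: 23.05
eef_pos: [0.4495, -0.3116, 0.0828]
orientation: [-0.001, 3.14, -0.002]
ft_force: [0.2, -0.1, -0.9]
gripper_width: 0.667
grip_force: 64.3
```

```bash
python3 -c "
from m import *; from plant import arm
z=arm.get_state()['eef_pos'][2]
look(arm,'medium',(.4488,-.3107),z+.0461)"
```

```text
medium tcp [ 0.4493 -0.3117  0.0826] w 0.67 far [ 0.4477 -0.3119  0.029 ] all [ 0.4461 -0.3119  0.03  ]
```

Request:
step_arm(
  plan=[
    [[1,-0.12,0.08,0.8,0],[1,-0.12,0.08,1.6,0],[1,-0.12,0.08,2.2,0],[1,-0.12,0.08,2.7,0],[1,-0.12,0.08,3.2,0],[1,-0.12,0.08,3.6,0],[1,-0.12,0.08,3.85,0],[1,-0.12,0.08,3.85,0],[1,-0.12,0.08,3.85,0],[1,-0.12,0.08,3.85,0],[1,-0.12,0.08,3.85,0]],
  ],
)

```text
clock: 24.12
eef_pos: [0.4497, -0.3106, 0.0438]
orientation: [0.0, -3.141, -0.001]
ft_force: [-2.3, 1.1, 5.3]
gripper_width: 0.671
grip_force: 65.0
```

Request:
step_arm(
  plan=[
    [[0,0,0,0,0],[-1,0,0,0,0],[-1,0,0,0,0],[-1,0,0,0,0],[-1,0,0,0,0],[-1,0,0,0,0],[-1,0,0,-4,0],[-1,0,0,-8,0],[-1,0,0,-11,0],[-1,-3,0,-13,0],[-1,-6,0,-13,0],[-1,-6,0,-13,0],[-1,-6,0,-13,0],[-1,-6,0,-13,0]],
  ],
)

```text
clock: 25.28
eef_pos: [0.5087, -0.3099, 0.1717]
orientation: [0.001, -3.139, -0.002]
ft_force: [-0.9, 0.1, -0.5]
gripper_width: 0.998
grip_force: 0.0
```

```bash
python3 -c "
from m import *; from plant import arm
look(arm,'medium',(.4488,-.3107),.09)
height(arm,'medium',(.4488,-.3107),.09)"
```

```text
medium tcp [ 0.5082 -0.31    0.1716] w 1.001 far [ 0.4482 -0.3109  0.0294] all [ 0.4482 -0.311   0.0294]
medium rim h 0.086 [ 0.4486 -0.3095  0.0289] [ 0.4489 -0.3099  0.0281]
```

The medium sieve is nested. Next is the coarse sieve.

Request:
step_arm(
  plan=[
    [[-1,-4,0.9,0,0],[-1,-8,0.9,2,0],[-1,-11.6,0.9,6,0],[-1,-11.6,0.9,6,0],[-1,-11.6,0.9,6,0],[-1,-11.6,0.9,6,0],[-1,-11.6,0.9,6,0]],
  ],
)

```text
clock: 26.12
eef_pos: [0.6252, -0.3019, 0.1137]
orientation: [0.0, 3.141, -0.001]
ft_force: [-0.2, -0.4, 0.5]
gripper_width: 0.999
grip_force: 0.0
```

```bash
python3 -c "
from m import *; from plant import arm
look(arm,'coarse',(.6241,-.3013),.03)"
```

```text
coarse tcp [ 0.6257 -0.3024  0.1151] w 0.998 far [ 0.623  -0.3032  0.0292] all [ 0.6224 -0.3031  0.0296]
```

Request:
step_arm(
  plan=[
    [[-1,0.2,0,4,0],[-1,0.2,0,8,0],[-1,0.2,0,10,0],[-1,0.2,0,12,0],[-1,0.2,0,13.2,0],[-1,0.2,0,13.2,0],[-1,0.2,0,13.2,0],[-1,0.2,0,13.2,0],[0,0.2,0,13.2,0],[1,0.2,0,13.2,0],[1,0.2,0,13.2,0],[1,0.2,0,13.2,0],[1,0.2,0,13.2,0],[1,0.2,0,13.2,0],[1,0.2,0,13.2,0]],
  ],
)

```text
clock: 27.52
eef_pos: [0.6258, -0.3027, -0.0162]
orientation: [-0.0, 3.137, -0.004]
ft_force: [-1.4, -0.3, 6.3]
gripper_width: 0.673
grip_force: 64.5
```

```bash
python3 -c "
from m import *; from plant import arm
look(arm,'coarse',(.6241,-.3013),.03)"
```

```text
coarse tcp [ 0.6258 -0.3027 -0.0162] w 0.683 far [ 0.6238 -0.3028  0.0292] all [ 0.6221 -0.3028  0.0302]
```

Request:
step_arm(
  plan=[
    [[1,0,0,-1,0],[1,0,0,-4,0],[1,0,0,-8,0],[1,0,0,-12,0],[1,1,0,-14,0],[1,4,-0.8,-14,0],[1,8,-0.8,-14,0],[1,12,-0.8,-14,0],[1,15,-0.8,-14,0],[1,17.4,-0.8,-14,0],[1,17.4,-0.8,-14,0],[1,17.4,-0.8,-14,0],[1,17.4,-0.8,-12,0],[1,17.4,-0.8,-12,0],[1,17.4,-0.8,-12,0],[1,17.4,-0.8,-12,0],[1,17.4,-0.8,-12,0]],
  ],
)

```text
clock: 29.08
eef_pos: [0.4506, -0.3098, 0.1016]
orientation: [-0.001, 3.141, -0.001]
ft_force: [0.6, 0.6, -1.3]
gripper_width: 0.677
grip_force: 64.4
```

```bash
python3 -c "
from m import *; from plant import arm
z=arm.get_state()['eef_pos'][2]
look(arm,'coarse',(.4488,-.3107),z+.0462)"
```

```text
coarse tcp [ 0.4503 -0.3098  0.1015] w 0.679 far [ 0.4485 -0.31    0.0292] all [ 0.447  -0.31    0.0302]
```

Request:
step_arm(
  plan=[
    [[1,-0.05,-0.08,0.8,0],[1,-0.05,-0.08,1.5,0],[1,-0.05,-0.08,2.0,0],[1,-0.05,-0.08,2.5,0],[1,-0.05,-0.08,3.0,0],[1,-0.05,-0.08,3.3,0],[1,-0.05,-0.08,3.55,0],[1,-0.05,-0.08,3.55,0],[1,-0.05,-0.08,3.55,0],[1,-0.05,-0.08,3.55,0],[1,-0.05,-0.08,3.55,0]],
  ],
)

```text
clock: 30.15
eef_pos: [0.4504, -0.3106, 0.0658]
orientation: [-0.0, 3.141, -0.001]
ft_force: [-0.8, 1.3, 2.5]
gripper_width: 0.68
grip_force: 64.7
```

Request:
step_arm(
  plan=[
    [[0,0,0,0,0],[-1,0,0,0,0],[-1,0,0,0,0],[-1,0,0,0,0],[-1,0,0,0,0],[-1,0,0,0,0],[-1,0,0,-4,0],[-1,0,0,-8,0],[-1,0,0,-11,0],[-1,-3,0,-13,0],[-1,-6,0,-13,0],[-1,-6,0,-13,0],[-1,-6,0,-13,0],[-1,-6,0,-13,0]],
  ],
)

```text
clock: 31.32
eef_pos: [0.5092, -0.3097, 0.1942]
orientation: [0.001, -3.139, -0.002]
ft_force: [-0.2, 0.2, -0.5]
gripper_width: 0.998
grip_force: 0.0
```

```bash
python3 -c "
from m import *; from plant import arm
W=look(arm,'coarse',(.4488,-.3107),.112)
height(arm,'coarse',(.4488,-.3107),.112)
S=arm.grab_frame('scene');D=arm.grab_frame('side')
a=S['img'][120:260,85:281];b=D['img'][65:205,275:471]
t=np.hstack([cv2.resize(x[:,:,::-1],(320,229),interpolation=2) for x in(a,b)])
cv2.imwrite('pics/c9.png',np.vstack([W['img'][:330,:,::-1],t]))"
```

```text
coarse tcp [ 0.5088 -0.3099  0.1942] w 1.001 far [ 0.449  -0.3107  0.0291] all [ 0.4488 -0.3107  0.0292]
coarse rim h 0.109 [ 0.4502 -0.3093  0.0286] [ 0.4498 -0.309   0.0273]
```

View pics/c9.png

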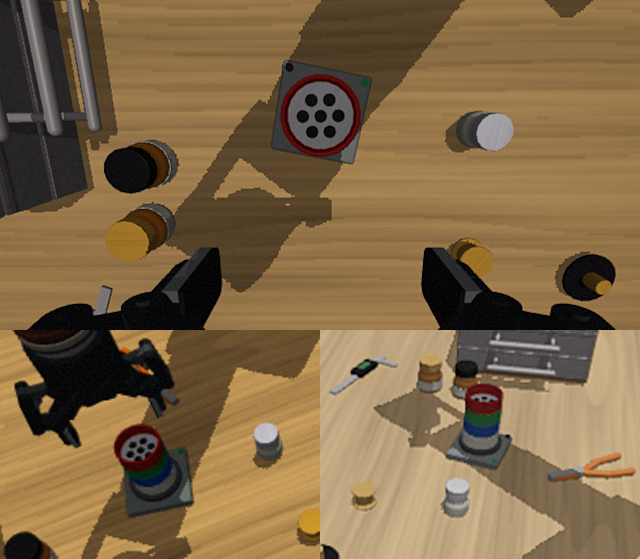

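All four pieces are stacked upright: wrist (320,115), and in the crops the stack at (150,470) and (482,420) looks straight. Last is the black lid, seen at (588,278) with its brass knob. I grip it by the knob.

Request:
step_arm(
  plan=[
    [[-1,-12.7,31.6,0,0],[-1,-12.7,31.6,0,0],[-1,-12.7,31.6,0,0],[-1,-12.7,31.6,0,0],[-1,-12.7,31.6,0,0],[-1,-12.7,31.6,0,0],[-1,-12.7,31.6,0,0],[-1,-12.7,31.6,0,0],[-1,-12.7,31.6,4,0],[-1,-12.7,31.6,8,0],[-1,-12.7,31.6,8,0],[-1,-12.7,31.6,8,0],[-1,-12.7,31.6,8,0],[-1,-12.7,31.6,8,0],[-1,-12.7,31.6,8,0]],
  ],
)

```text
clock: 32.92
eef_pos: [0.6394, 0.0047, 0.1189]
orientation: [0.002, 3.136, -0.001]
ft_force: [-0.3, 0.1, 0.6]
gripper_width: 1.001
grip_force: 0.0
```

```bash
python3 -c "
from m import *; from plant import arm
W=look(arm,'lid',(.6361,.0062),.012)
c=np.linalg.inv(W['T'])@np.r_[.6361,.0062,.03,1]; c=(W['K']@c[:3]/c[2])[:2]
q=mask(W['img'],'knob',c,30); h=cv2.cvtColor(W['img'],cv2.COLOR_RGB2HSV); n,l,st,k=cv2.connectedComponentsWithStats(q)
print(c,st[1:].tolist(),k[1:].round(1).tolist()); i=1+st[1:,4].argmax(); 
m=((l==i)*255).astype(np.uint8); print('knob top@.032',circle(W,m,.032,False).round(4),circle(W,m,.032).round(4))"
```

```text
lid tcp [0.6383 0.0051 0.1175] w 0.996 far [0.6358 0.0039 0.029 ] all [0.6355 0.0038 0.0292]
[323.1476542  189.11433917] [[352, 167, 1, 1, 1], [310, 178, 22, 23, 386]] [[352.0, 167.0], [320.5, 189.0]]
knob top@.032 [0.6356 0.0041 0.0087] [0.6361 0.0041 0.0084]
```

Request:
step_arm(
  plan=[
    [[-0.2,0.15,0,4,0],[-0.2,0.15,0,7,0],[-0.2,0.15,0,9,0],[-0.2,0.15,0,11,0],[-0.2,0.15,0,12.2,0],[-0.2,0.15,0,12.7,0],[-0.2,0.15,0,12.7,0],[-0.2,0.15,0,12.7,0],[-0.2,0.15,0,12.7,0]],
  ],
)

```text
clock: 33.82
eef_pos: [0.6373, 0.0056, -0.0098]
orientation: [-0.0, 3.138, -0.001]
ft_force: [0.3, -0.8, -0.2]
gripper_width: 0.591
grip_force: 0.0
```

Request:
step_arm(
  plan=[
    [[0.2,0,0,0,0],[0.5,0,0,0,0],[1,0,0,0,0],[1,0,0,0,0],[1,0,0,0,0],[1,0,0,0,0],[1,0,0,0,0]],
  ],
)

```text
clock: 34.4
eef_pos: [0.6366, 0.0057, -0.0103]
orientation: [-0.0, 3.14, -0.0]
ft_force: [-1.1, -0.7, 5.4]
gripper_width: 0.18
grip_force: 58.6
```

```bash
python3 -c "
from m import *; from plant import arm
W=look(arm,'lid',(.6361,.0062),.012); cv2.imwrite('pics/w10.png',W['img'][:,:,::-1])"
```

```text
lid tcp [ 0.6366  0.0057 -0.0103] w 0.178 far [0.6384 0.0056 0.0433] all [0.6451 0.0055 0.0372]
```

View pics/w10.png

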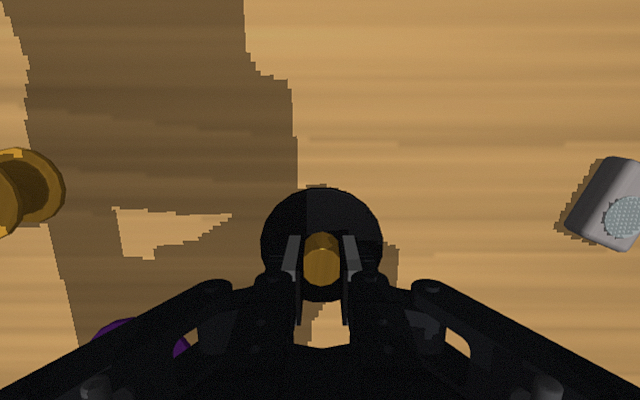

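The knob is held at (321,260) with 59 N. I lift it and carry it over the stack.

Request:
step_arm(
  plan=[
    [[1,0,0,-1,0],[1,0,0,-4,0],[1,0,0,-8,0],[1,0,0,-12,0],[1,0,-1,-15,0],[1,1,-3,-16,0],[1,3,-6,-16,0],[1,5,-9,-16,0],[1,7,-12,-16,0],[1,9,-15,-16,0],[1,11,-18,-16,0],[1,13,-21,-16,0],[1,15,-24,-16,0],[1,17,-27,-16,0],[1,18,-30,-16,0],[1,18.7,-31.6,-16,0],[1,18.7,-31.6,-16,0],[1,18.7,-31.6,-16,0],[1,18.7,-31.6,-16,0],[1,18.7,-31.6,-16,0]],
  ],
)

```text
clock: 36.22
eef_pos: [0.4489, -0.309, 0.1481]
orientation: [0.002, -3.141, -0.001]
ft_force: [-0.3, -0.8, -1.3]
gripper_width: 0.179
grip_force: 58.7
```

Request:
step_arm(
  plan=[
    [[1,0,0,1,0],[1,0,0,2,0],[1,0,0,2.5,0],[1,0,0,2.5,0],[1,0,0,2.5,0],[1,0,0,2.5,0]],
  ],
)

```text
clock: 36.72
eef_pos: [0.4487, -0.3102, 0.1232]
orientation: [0.001, -3.141, -0.0]
ft_force: [-0.3, -0.4, -0.3]
gripper_width: 0.177
grip_force: 58.7
```

```bash
python3 -c "
from m import *; from plant import arm
for i in range(3): W=arm.grab_frame('wrist')
s=arm.get_state(); z=s['eef_pos'][2]; print(s['eef_pos'],s['gripper_width'],s['grip_force'])
v=(cv2.cvtColor(W['img'],cv2.COLOR_RGB2GRAY)); print(v[175:260:5,322].tolist())
f=np.load('pics/w5.npz')
# far edge of the lid disc, as in w10 where x was .636 at tcp .6366
o=cv2.imread('pics/w10.png',0)
for g in(o,v): 
  r=[next((k for k in range(150,260) if (g[k:k+8,c]<60).all() and g[k:k+8,c].mean()<35),None) for c in range(300,345,6)]; print(r)"
```

```text
[ 0.44897683 -0.31060453  0.12381477] 0.1768547986461513 58.695611357688904
[31, 53, 120, 14, 20, 11, 7, 19, 11, 14, 14, 1, 56, 55, 58, 96, 89]
[191, 189, 187, 187, 187, 188, 189, 191]
[165, 161, 159, 158, 158, 159, 161, 164]
```

The lid's far edge is at row ~188, the same as at the grasp, so it hasn't slipped. Lowering.

Request:
step_arm(
  plan=[
    [[1,0,0,0.6,0],[1,0,0,1.2,0],[1,0,0,1.6,0],[1,0,0,2.0,0],[1,0,0,2.4,0],[1,0,0,2.7,0],[1,0,0,3.0,0],[1,0,0,3.0,0],[1,0,0,3.0,0],[1,0,0,3.0,0],[1,0,0,3.0,0]],
  ],
)

```text
clock: 37.78
eef_pos: [0.449, -0.3106, 0.0936]
orientation: [-0.0, 3.141, -0.001]
ft_force: [-0.8, -0.1, 1.5]
gripper_width: 0.175
grip_force: 58.7
```

Request:
step_arm(
  plan=[
    [[0.3,0,0,0,0],[0,0,0,0,0],[0,0,0,0,0],[-1,0,0,0,0],[-1,0,0,0,0],[-1,0,0,0,0],[-1,0,0,-4,0],[-1,0,0,-7,0],[-1,0,0,-10,0],[-1,-3,0,-10,0],[-1,-6,0,-10,0],[-1,-6,0,-10,0],[-1,-6,0,-10,0],[-1,-6,0,-10,0]],
  ],
)

```text
clock: 38.95
eef_pos: [0.5079, -0.3099, 0.1925]
orientation: [0.001, -3.14, -0.001]
ft_force: [-0.8, 0.5, -0.9]
gripper_width: 0.999
grip_force: 0.0
```

```bash
python3 -c "
from m import *; from plant import arm
F=[arm.grab_frame(n) for n in('scene','side')]
W=look(arm,'lid',(.4488,-.3107),.116)
c=np.linalg.inv(W['T'])@np.r_[.4488,-.3107,.136,1]; c=(W['K']@c[:3]/c[2])[:2]
q=mask(W['img'],'knob',c,35); print('knob',circle(W,q,.136,False).round(4),c.round())
# knob-top height from two views
P=[]
for f in F:
    c=np.linalg.inv(f['T'])@np.r_[.4488,-.3107,.126,1]; c=(f['K']@c[:3]/c[2])[:2]; q=mask(f['img'],'knob',c,9); M=cv2.moments(q,True); P.append((M['m10']/M['m00'],M['m01']/M['m00'])); print(M['m00'],c.round(1),np.round(P[-1],1))
o1,d1=ray(F[0],P[0]);o2,d2=ray(F[1],P[1]);t=np.linalg.lstsq(np.c_[d1[0],-d2[0]],o2-o1,rcond=None)[0]; print('knob mid',(o1+d1[0]*t[0]).round(4),(o2+d2[0]*t[1]).round(4))
s=arm.get_state();print(s['ft_force'],s['gripper_width'])"
```

```text
lid tcp [ 0.5078 -0.3103  0.1931] w 1.001 far [ 0.4488 -0.3109  0.0295] all [ 0.4485 -0.3108  0.0299]
knob [ 0.4482 -0.3108  0.0082] [321. 119.]
100.0 [165.4 184.8] [162.5 179. ]
44.0 [375.9  97.1] [375.9  98.1]
knob mid [ 0.4382 -0.3116  0.1341] [ 0.4484 -0.3061  0.1257]
[-0.36459053 -0.22474801 -0.27355207] 1.0011969200807025
```

```bash
python3 -c "
from m import *; from plant import arm
height(arm,'lid',(.4488,-.3107),.116)
print(arm.close_job())"
```

```text
lid rim h 0.112 [ 0.4514 -0.3086  0.0313] [ 0.4485 -0.3095  0.0279]
the job is handed in; nothing more can be done
None
```

I built the stack in order (pan, fine, medium, coarse, lid) and handed the job in at about 39 s. Camera fits put every piece within about 1 mm of the base's centre and at seated height, but the hand-in returned no verdict.

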